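# Load the milk portion box and step its cells under the dispenser spout

### The arm

A 6-joint arm with a two-finger parallel gripper is mounted at the origin on the work surface. World frame = base frame: x ahead of the robot, y to its left, z up, the work surface at z = 0. Lengths are in m, angles in rad, forces in N, time in s.
With the tool pointing down it reaches from about 0.325 to 0.85 m from the base axis. Payload 4.4 kg.
Tool frame: the origin (TCP) lies at the very end of the fingers, on their centre line; the grasp point (between the pads) lies 19 mm behind it (robot.pinch_z is the distance from the TCP to the grasp point, in m); z points along the fingers, y is the line along which they close (so a half turn about z gives the same grasp; the last joint's range is limited). The gripper opens to 94 mm and grips with 3 to 60 N. Pads are 16 mm wide; open, the fingers measure 119 mm over their backs; the gripper's body (75 mm by 177 mm) begins 78 mm behind the grasp point.
Start: joints at [-1.26, 0.207, 1.542, -0, 1.393, -0.15], TCP at [0.256, -0.515, 0.205] pointing down, gripper open.
Joint ranges: [-2.73, 2.73], [-0.86, 2.22], [0.23, 2.46], [-1.11, 4.25], [0.08, 2.63], [-2.82, 2.82]. Speed limits (rad/s): [2.79, 2.79, 3.14, 3.14, 3.14, 3.14].

### API

Orientations are given as a rotation vector (axis times angle).
In Python, from station import robot gives the robot as it stands. The module is installed in compiled form; this text tells all that it offers.
- The arm moves only by the tool drive_tool, never from a script. Its argument "series" is a list of rows, each an object of numbers: "x", "y", "z": the shift along the tool's x, y, z in mm; "rx", "ry", "rz": the turn, a rotation vector about the tool's x, y, z in degrees; "fingers": the gripper's target within -1 to 1 (fully open at 1, half-way at 0, shut at -1). A call has exactly 8 rows; each row shifts and turns the commanded pose from where the row before left it, along the tool's axes as they then stand; what a row does not reach is not made up. A row lasts 1/12 s, in which the tool goes at most 41.7 mm and 7.16 degrees, less where a joint would pass 70% of its speed; a pose out of reach is approached as far as the arm can. A call with a gripper value outside its range is refused whole. The fingers move at their own pace and stop on an object; the grip force is fixed at half the most. Time passes only in rows, so rows that do not move let the fingers close, or fill a call up. It gives the time, the measured TCP pose, the force, the opening and the grip force at its end, in the units of the state.
- robot.get_state(): the state, without advancing time (a new reading comes with each control period).
- robot.capture(name): name is "scene" or "top"; returns the picture (384x512x3 uint8, red, green, blue); there is no depth.
- robot.calibration(name): a dict with "camera_matrix" (3x3 intrinsics, pixels), "extrinsics" (4x4, takes a point from world to camera coordinates). Camera axes: x right, y down, z forward; pixel columns grow to the right and rows downward; lengths in m; the calibration is good to about 2 mm. A picture is of the moment at which its call begins. calibration takes no time and is no camera call.
- robot.finish_job(): hands the job in; it is judged then, once.
Trained networks look in the newest picture that a camera, given by its name, has taken for a name from the list of things; names that differ only in an ending like _2 or _b are one class to them, and where a whole thing is asked for, a point or a joint stands for the part that bears it (a point fixed in the world has none). Each returns a list of dicts, best first, with "confidence" (0 to 1); they miss things now and then, are a little off and sometimes report something else, mostly with a low value. They report only what shows in the picture. A call takes as long as a camera call.
- robot.trace(camera, label): "region" (384x512 bool, what is visible of it).
- robot.landmark_of(camera, label): "xyz" ([x, y, z] in m, in world coordinates, good to about 4 mm: a listed point, or the origin of a listed thing).
The state is a dict: "clock": time; "joint_pos": joint angles; "joint_velocities": joint speeds; "joint_torque": joint torques, N m; "eef_pos": TCP position; "tcp_rot": TCP orientation; "contact_force": force on the tool from outside, world axes, zero at the start; "wrist_torque": the same for the moment, N m; "width": finger opening in m; "grip_force": force on a finger pad.
Only numpy, scipy, OpenCV 4.12 (cv2) and the standard library are available. Lean on these libraries where they do the work, as an engineer would, in place of code of your own. Each camera call takes 0.05 s, during which the arm holds its last target. There are 200 camera calls.

### The job

Lift the portion box off the turntable and set it down gently in the sliding tray, flat inside the rim, any of the four ways round, and let go of it. Then slide the tray to bring the yellow cell, next the red and last the blue, centred under the dispenser's fixed spout, stopping still for a second at each; finally slide the tray back to its loading end, with the box wholly out from under the spout, and let go. Do not bump the dispenser, and leave the bottles, the scoop and the clamped box where they are.

Things in the scene. Friction and masses are not known exactly. Their poses are not given: they have to be found in the camera images.
- portion_box: loose white open box, 150 mm square, walls 55 mm high, 4 mm thick; 4 mm dividers make four 69 mm cells with yellow, red, blue and white floors. 0.25-0.45 kg. Origin: centre of underside, z up. Grey bar handle over its centre, 80 mm long (box x), 16 mm wide (box y), from 52 to 87 mm above the origin: grip across its width. Starts on the turntable at any yaw, up to 30 mm off its axis.
- cell_yellow (a point): centre of the yellow cell at rim height, 55 mm above the box's underside, box x,y = (+36.5, +36.5) mm
- cell_red (a point): centre of the red cell at rim height, box x,y = (-36.5, +36.5) mm
- cell_blue (a point): centre of the blue cell at rim height, box x,y = (+36.5, -36.5) mm
- spout_tip (a point): tip of the dispenser's green spout, the fixed pointer, 140 mm above the counter: 18 mm above the handle of a box that passes under it in the tray. Spout 24 mm thick, 12 mm at the tip.
- dispenser: fixed dispenser; origin at the centre of its 100 mm round foot on the counter. Clear hopper 94 mm in diameter, 250 mm high with its blue lid; a 20 mm dark tube with its centre 185 mm above the counter runs level from the hopper to above the spout, which is at (+80, -205) mm from the origin in its own axes.
- stage: fixed base of the x-y slides, a white plate 200 mm (its x) by 450 mm (its y, from -290 to +160 mm), 19 mm high; z up. Its origin is roughly under the spout. The loading end is towards its -y, the robot's right.
- tray_seat (a point): centre of the tray's floor on which the box sits, 32 mm above the counter; axes as the stage's. The tray is 174 mm square over all; its rim, 8 mm thick, rises 11 mm above the floor; inside the rim it is 158 mm square (4 mm play each side for the box).
- tray_grip (a point): centre of the top of the tray's orange post, 100 mm above the counter, 145 mm from the seat centre towards the tray's -x (towards the robot). The post is upright, 28 mm in diameter and 68 mm tall; grip it from above and move it level to slide the tray both ways.
- cross_slide (a joint): travel of the slide along the stage's y, m: -0.19 at the loading end stop, 0 with the tray's centre over the stage's origin, +0.065 at the other stop; stiffness about 1 N
- tray (a joint): travel of the tray along the stage's x on the cross slide, m: -0.06 to +0.06, 0 with the tray's centre on the stage's middle line; stiffness about 1 N
- turntable: wooden turntable, fixed dark foot; origin at the centre of its foot on the counter. Its round platter, 260 mm in diameter, top 30 mm above the counter, spins freely with what stands on it.
- bottle_a: bystander: empty baby bottle with a green collar, upright, 62 mm in diameter, 157 mm high; origin at the centre of its base
- bottle_b: bystander: empty baby bottle with a blue collar, upright, 62 mm in diameter, 157 mm high; origin at the centre of its base
- clamp_box: bystander: closed food storage box with four snap clamps, 209 x 149 mm, 78 mm high; origin at the centre of its underside
- scoop: bystander: white plastic scoop, cup 50 mm in diameter, 35 mm high, handle towards its -x to 103 mm; origin under the cup

How it is judged:
By the outcome, as a careful person would: the job done as asked, in the order asked, and still so for the second after the job is handed in, with the robot touching nothing.
It also fails if it takes over 67 s, if anything falls off the work surface, if the arm or the gripper's body presses on something with over 40 N, if the wrist force passes 120 N, or if a joint passes its speed limit or range.

## Working session

There is one attempt and no reset: what is moved stays moved. The work goes in short steps, Python scripts to look and compute and a tool call to move; the robot and the scene stay as the last step left them, time stands still between calls to the robot, and variables do not carry over. Pictures are saved under pics/ and viewed, at most 10 in all, crops included, and the job is handed in when it is done.

Besides the shell and the picture viewer there is one more tool, called after ">>>" as name([rows], argument=value, ...), one row to a line, values as JSON. drive_tool: Moves the arm, as the interface text tells. Its arguments: {"type":"object","properties":{"series":{"type":"array"}},"required":["series"]}

```bash
mkdir -p pics
cat > h.py <<'E'
import numpy as np, cv2
from station import robot
def save(cam,name):
    im=robot.capture(cam); cv2.imwrite(f'pics/{name}.png',im[:,:,::-1]); return im
def proj(cam,p):
    c=robot.calibration(cam); q=np.array(c['extrinsics'])@np.append(p,1); u=np.array(c['camera_matrix'])@q[:3]; return u[:2]/u[2]
def back(cam,uv,z):
    c=robot.calibration(cam);E=np.array(c['extrinsics']);K=np.array(c['camera_matrix'])
    d=E[:3,:3].T@np.linalg.solve(K,[uv[0],uv[1],1]);o=-E[:3,:3].T@E[:3,3]
    return o+d*(z-o[2])/d[2]
E
python3 - <<'E'
from h import *
a=save('scene','s0');b=save('top','t0')
cv2.imwrite('pics/both0.png',cv2.resize(np.hstack([a,b]),(800,300))[:,:,::-1])
for cam in('top','scene'):
  for l in ['portion_box','cell_yellow','cell_red','cell_blue','spout_tip','tray_seat','tray_grip','turntable','dispenser','stage','bottle_a','clamp_box','scoop']:
    print(cam,l,[(np.round(d['xyz'],4).tolist(),round(d['confidence'],2)) for d in robot.landmark_of(cam,l)][:3])
s=robot.get_state();print(s['clock'],s['eef_pos'],s['tcp_rot'],s['width'])
E
```

```text
top portion_box [([0.4985, -0.3721, 0.0259], 0.71)]
top cell_yellow [([0.4859, -0.4163, 0.0857], 0.81), ([0.4972, -0.3687, 0.0275], 0.2)]
top cell_red [([0.5512, -0.3827, 0.0857], 0.95), ([0.4972, -0.3674, 0.0265], 0.2)]
top cell_blue [([0.4516, -0.3565, 0.086], 0.58)]
top spout_tip []
top tray_seat [([0.6332, 0.0026, 0.0305], 0.95)]
top tray_grip [([0.4873, 0.0151, 0.0992], 0.91)]
top turntable [([0.3912, 0.3785, -0.0007], 0.39)]
top dispenser [([0.5395, 0.3874, -0.0027], 0.57)]
top stage [([0.6037, 0.173, -0.001], 0.7)]
top bottle_a [([0.3912, 0.3781, -0.0027], 0.92), ([0.7709, -0.2415, 0.0004], 0.57)]
top clamp_box [([0.5379, 0.6042, 0.0025], 0.78), ([0.6097, 0.1752, -0.0042], 0.37)]
top scoop [([0.3656, -0.1139, -0.0005], 0.65)]
scene portion_box [([0.5006, -0.3665, 0.0299], 0.55)]
scene cell_yellow [([0.4905, -0.42, 0.0834], 0.68)]
scene cell_red [([0.5508, -0.3758, 0.0884], 0.81)]
scene cell_blue [([0.4496, -0.3545, 0.0858], 0.76), ([0.4895, -0.4216, 0.0796], 0.46)]
scene spout_tip [([0.6012, 0.176, 0.139], 0.8)]
scene tray_seat [([0.632, 0.0055, 0.0329], 0.61)]
scene tray_grip [([0.4856, 0.0194, 0.1018], 0.87), ([0.77, -0.2459, -0.001], 0.71)]
scene turntable [([0.4975, -0.3637, -0.0039], 0.63), ([0.61, 0.1781, 0.0006], 0.5)]
scene dispenser [([0.5369, 0.3891, 0.0009], 0.77)]
scene stage [([0.6083, 0.1794, -0.0005], 0.77)]
scene bottle_a [([0.3938, 0.3741, 0.0025], 0.89), ([0.45, -0.3571, 0.0863], 0.7), ([0.7727, -0.2447, -0.0016], 0.59)]
scene clamp_box [([0.5398, 0.6022, 0.0011], 0.55)]
scene scoop [([0.3666, -0.1159, 0.0013], 0.68)]
1.4 [ 0.2556604  -0.5150355   0.20542318] [-3.05856554e+00 -7.17401420e-01 -2.21545660e-05] 0.09406547027473607
```

View pics/t0.png

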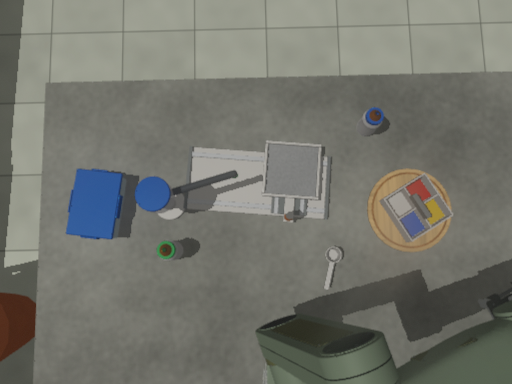

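View pics/s0.png

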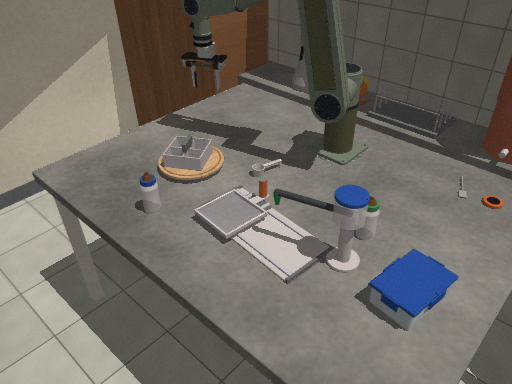

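The top view shows the box at about (417,209) with its handle running diagonally, the tray at (292,170), and the orange post at (291,214). The spout arm ends at about (235,175). The scene view agrees.

Moving above the box with tool y along its short handle axis (yaw about -58.6°).

>>> drive_tool([
  {"x": 36, "y": -3, "z": 5, "fingers": 1},
  {"x": 36, "y": -3, "z": 5, "fingers": 1},
  {"x": 36, "y": -3, "z": 5, "fingers": 1},
  {"x": 36, "y": -3, "z": 5, "fingers": 1},
  {"x": 36, "y": -3, "z": 5, "fingers": 1},
  {"x": 36, "y": -3, "z": 5, "fingers": 1},
  {"x": 36, "y": -3, "z": 5, "fingers": 1},
  {"x": 33, "y": -3, "z": 5, "rz": -5, "fingers": 1},
])

```text
invalid input
```

```bash
cat >> h.py <<'E'
from scipy.spatial.transform import Rotation as R
def pose():
    s=robot.get_state();M=R.from_rotvec(s['tcp_rot']).as_matrix()
    return np.array(s['eef_pos']),M,np.degrees(np.arctan2(M[1,1],M[0,1])),s
def show():
    p,M,t,s=pose();print('t',round(s['clock'],2),'p',p.round(4),'ty',round(t,2),'tilt',M[2].round(3),'F',np.round(s['contact_force'],1),'w',round(s['width'],4),'g',round(s['grip_force'],1))
def delta(target,ty=None):
    p,M,t,s=pose();d=M.T@(np.array(target)-p)*1000
    print('tool shift',d.round(1),'rz',None if ty is None else round(-((ty-t+180)%360-180),1))
def lm(labels,cams=('top','scene'),minc=.4):
    out={}
    for l in labels:
        v=[]
        for c in cams:
            r=robot.landmark_of(c,l)
            if r and r[0]['confidence']>minc: v.append(r[0]['xyz']); print(c,l,np.round(r[0]['xyz'],4),round(r[0]['confidence'],2))
        if v: out[l]=np.mean(v,0)
    return out
E
python3 - <<'E'
from h import *
save('scene','s1');save('top','t1');show()
r=lm(['cell_yellow','cell_red','cell_blue','portion_box'])
delta([.5008,-.3673,.09],-58.6)
E
```

```text
t 1.5 p [ 0.2557 -0.515   0.2055] ty -63.6 tilt [-0.  0. -1.] F [-0.8  0.  -0. ] w 0.094 g 0.0
top cell_yellow [ 0.4868 -0.4163  0.0867] 0.56
scene cell_yellow [ 0.491  -0.4213  0.0827] 0.73
top cell_red [ 0.5491 -0.38    0.085 ] 0.71
scene cell_red [ 0.5482 -0.3756  0.0857] 0.7
top cell_blue [ 0.4497 -0.3522  0.0865] 0.81
scene cell_blue [ 0.4498 -0.3572  0.0876] 0.95
top portion_box [ 0.4972 -0.3701  0.0255] 0.96
scene portion_box [ 0.5018 -0.3673  0.0297] 0.79
tool shift [285.2 -23.3 115.5] rz -5.0
```

The call was refused. I'll retry with every field in each row.

>>> drive_tool([
  {"x": 36, "y": -3, "z": 5, "rx": 0, "ry": 0, "rz": 0, "fingers": 1},
  {"x": 36, "y": -3, "z": 5, "rx": 0, "ry": 0, "rz": 0, "fingers": 1},
  {"x": 36, "y": -3, "z": 5, "rx": 0, "ry": 0, "rz": 0, "fingers": 1},
  {"x": 36, "y": -3, "z": 5, "rx": 0, "ry": 0, "rz": 0, "fingers": 1},
  {"x": 36, "y": -3, "z": 5, "rx": 0, "ry": 0, "rz": 0, "fingers": 1},
  {"x": 36, "y": -3, "z": 5, "rx": 0, "ry": 0, "rz": 0, "fingers": 1},
  {"x": 36, "y": -3, "z": 5, "rx": 0, "ry": 0, "rz": 0, "fingers": 1},
  {"x": 33, "y": -3, "z": 5, "rx": 0, "ry": 0, "rz": -5, "fingers": 1},
])

```text
clock: 2.57
eef_pos: [0.502, -0.3655, 0.1653]
tcp_rot: [3.023, 0.853, 0.001]
contact_force: [0.2, -0.4, 0.5]
width: 0.0939
grip_force: 0.0
```

>>> drive_tool([
  {"x": -2, "y": 0, "z": 20, "rx": 0, "ry": 0, "rz": 0, "fingers": 1},
  {"x": 0, "y": 0, "z": 25, "rx": 0, "ry": 0, "rz": 0, "fingers": 1},
  {"x": 0, "y": 0, "z": 20, "rx": 0, "ry": 0, "rz": 0, "fingers": 1},
  {"x": 0, "y": 0, "z": 9, "rx": 0, "ry": 0, "rz": 0, "fingers": 1},
  {"x": 0, "y": 0, "z": 0, "rx": 0, "ry": 0, "rz": 0, "fingers": -1},
  {"x": 0, "y": 0, "z": 0, "rx": 0, "ry": 0, "rz": 0, "fingers": -1},
  {"x": 0, "y": 0, "z": 0, "rx": 0, "ry": 0, "rz": 0, "fingers": -1},
  {"x": 0, "y": 0, "z": 0, "rx": 0, "ry": 0, "rz": 0, "fingers": -1},
])

```text
clock: 3.23
eef_pos: [0.4995, -0.3691, 0.0935]
tcp_rot: [3.022, 0.849, 0.003]
contact_force: [-0.8, 0.5, 0.2]
width: 0.071
grip_force: 0.0
```

>>> drive_tool([
  {"x": 0, "y": 0, "z": 0, "rx": 0, "ry": 0, "rz": 0, "fingers": -1},
  {"x": 0, "y": 0, "z": 0, "rx": 0, "ry": 0, "rz": 0, "fingers": -1},
  {"x": 0, "y": 0, "z": 0, "rx": 0, "ry": 0, "rz": 0, "fingers": -1},
  {"x": 0, "y": 0, "z": 0, "rx": 0, "ry": 0, "rz": 0, "fingers": -1},
  {"x": 0, "y": 0, "z": 0, "rx": 0, "ry": 0, "rz": 0, "fingers": -1},
  {"x": 0, "y": 0, "z": 0, "rx": 0, "ry": 0, "rz": 0, "fingers": -1},
  {"x": 0, "y": 0, "z": 0, "rx": 0, "ry": 0, "rz": 0, "fingers": -1},
  {"x": 0, "y": 0, "z": 0, "rx": 0, "ry": 0, "rz": 0, "fingers": -1},
])

```text
clock: 3.9
eef_pos: [0.4985, -0.3678, 0.0914]
tcp_rot: [-3.024, -0.85, 0.0]
contact_force: [-0.9, -0.2, 1.0]
width: 0.0176
grip_force: 0.0
```

>>> drive_tool([
  {"x": 0, "y": 0, "z": 0, "rx": 0, "ry": 0, "rz": 0, "fingers": -1},
  {"x": 0, "y": 0, "z": 0, "rx": 0, "ry": 0, "rz": 0, "fingers": -1},
  {"x": 0, "y": 0, "z": 0, "rx": 0, "ry": 0, "rz": 0, "fingers": -1},
  {"x": 0, "y": 0, "z": -10, "rx": 0, "ry": 0, "rz": 0, "fingers": -1},
  {"x": 0, "y": 0, "z": -20, "rx": 0, "ry": 0, "rz": 0, "fingers": -1},
  {"x": 0, "y": 0, "z": -25, "rx": 0, "ry": 0, "rz": 0, "fingers": -1},
  {"x": 0, "y": 0, "z": -25, "rx": 0, "ry": 0, "rz": 0, "fingers": -1},
  {"x": 0, "y": 0, "z": -20, "rx": 0, "ry": 0, "rz": 0, "fingers": -1},
])

```text
clock: 4.57
eef_pos: [0.4984, -0.3677, 0.1928]
tcp_rot: [-3.024, -0.85, 0.0]
contact_force: [0.6, -0.0, -3.4]
width: 0.0159
grip_force: 30.0
```

Run:
```python
from h import *
save('scene','s2');save('top','t2');show()
r=lm(['cell_yellow','cell_red','cell_blue','portion_box','tray_seat','tray_grip','spout_tip'])
delta([.6326,.004,.2],84.9)
```

```text
t 4.67 p [ 0.5006 -0.3698  0.1961] ty -58.6 tilt [ 0.002  0.008 -1.   ] F [ 0.1 -0.4 -3.6] w 0.0156 g 30.0
top cell_yellow [ 0.4932 -0.4184  0.1937] 0.83
scene cell_yellow [ 0.4888 -0.4166  0.1836] 0.86
top cell_red [ 0.5526 -0.3824  0.1951] 0.93
scene cell_red [ 0.5488 -0.3754  0.1895] 0.81
top cell_blue [ 0.4535 -0.3588  0.1908] 0.86
scene cell_blue [ 0.4509 -0.3569  0.1857] 0.64
top portion_box [ 0.502  -0.3714  0.1319] 0.97
top tray_seat [0.6296 0.0068 0.0313] 0.68
scene tray_seat [0.6318 0.0064 0.033 ] 0.63
top tray_grip [0.487  0.0158 0.1006] 0.75
scene tray_grip [0.4848 0.0207 0.1022] 0.98
scene spout_tip [0.5984 0.1789 0.143 ] 0.82
tool shift [ 308.1 -247.5   -8.6] rz -143.5
```

Run:
```python
from h import *
robot.capture('top')
for l in ('tray_seat','stage'):
  for d in robot.trace('top',l)[:1]:
    m=d['region'].astype(np.uint8); cs=max(cv2.findContours(m,0,1)[0],key=cv2.contourArea)
    P=np.array([back('top',c[0],.043 if l!='stage' else .019)[:2] for c in cs.astype(float)],np.float32)*1000
    print(l,d['confidence'],cv2.minAreaRect(P),m.sum())
    cv2.imwrite(f'pics/m_{l}.png',m*255)
a=cv2.imread('pics/t2.png')[130:235,180:340]
b=cv2.imread('pics/m_tray_seat.png')[130:235,180:340];
cv2.imwrite('pics/c1.png',np.vstack([cv2.resize(a,None,fx=4,fy=4,interpolation=2)[:,:],]) )
```

```text
tray_seat 0.9 ((593.691162109375, 8.126724243164062), (176.73880004882812, 249.57162475585938), 84.20274353027344) 3388
stage 0.88 ((608.0992431640625, 112.03938293457031), (449.6602478027344, 254.05955505371094), 84.21936798095703) 9328
```

View pics/c1.png

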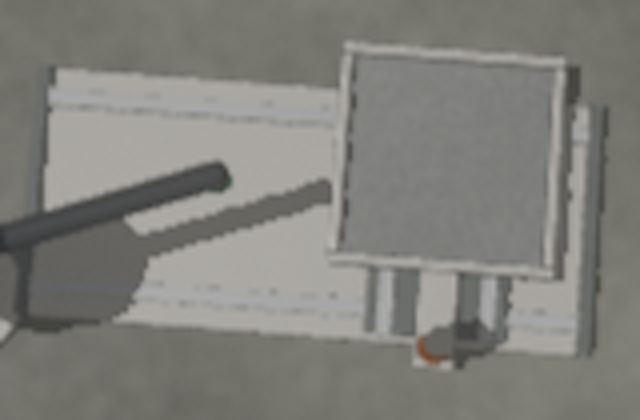

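The crop shows the tray's outer rim corners at TL(345,43), TR(565,60), BR(555,275) and BL(330,262). The tray is empty and the post is at (430,348).

Run:
```python
from h import *
P=np.array([back('top',(180+u/4-.4,130+v/4-.4),.043)[:2] for u,v in [(345,43),(567,60),(556,276),(330,262)]])
print(P.round(4),P.mean(0).round(4))
e=[P[0]-P[1],P[1]-P[2],P[3]-P[2],P[0]-P[3]]
print([round(np.degrees(np.arctan2(a[1],a[0])),2) for a in e],[np.linalg.norm(a).round(4) for a in e])
# stage top plate corners
S=np.array([back('top',(180+u/4-.4,130+v/4-.4),.019)[:2] for u,v in [(52,67),(604,105),(590,355)]])
print(S.round(4)); e=S[0]-S[1];f=S[1]-S[2];print(np.degrees(np.arctan2(e[1],e[0])),np.linalg.norm(e),np.degrees(np.arctan2(f[1],f[0])),np.linalg.norm(f))
```

```text
[[ 0.7239  0.0819]
 [ 0.7059 -0.0909]
 [ 0.5365 -0.0751]
 [ 0.5516  0.0981]] [0.6295 0.0035]
[np.float64(84.06), np.float64(-5.33), np.float64(85.0), np.float64(-5.35)] [np.float64(0.1737), np.float64(0.1702), np.float64(0.1738), np.float64(0.173)]
[[ 0.7163  0.3145]
 [ 0.6745 -0.1219]
 [ 0.477  -0.1019]]
84.52859158644011 0.4384385594224273 -5.7808005905419355 0.19851435142544738
```

>>> drive_tool([
  {"x": 12, "y": -10, "z": 0, "rx": 0, "ry": 0, "rz": 0, "fingers": -1},
  {"x": 25, "y": -20, "z": 0, "rx": 0, "ry": 0, "rz": 0, "fingers": -1},
  {"x": 28, "y": -23, "z": 0, "rx": 0, "ry": 0, "rz": 0, "fingers": -1},
  {"x": 28, "y": -23, "z": 0, "rx": 0, "ry": 0, "rz": 0, "fingers": -1},
  {"x": 28, "y": -23, "z": 0, "rx": 0, "ry": 0, "rz": 0, "fingers": -1},
  {"x": 28, "y": -23, "z": 0, "rx": 0, "ry": 0, "rz": 0, "fingers": -1},
  {"x": 28, "y": -23, "z": 0, "rx": 0, "ry": 0, "rz": 0, "fingers": -1},
  {"x": 28, "y": -23, "z": 0, "rx": 0, "ry": 0, "rz": 0, "fingers": -1},
])

```text
clock: 6.18
eef_pos: [0.5863, -0.1149, 0.1917]
tcp_rot: [-3.024, -0.851, -0.001]
contact_force: [-0.1, 0.0, -4.6]
width: 0.0159
grip_force: 30.0
```

>>> drive_tool([
  {"x": 28, "y": -23, "z": 0, "rx": 0, "ry": 0, "rz": 0, "fingers": -1},
  {"x": 28, "y": -23, "z": 0, "rx": 0, "ry": 0, "rz": 0, "fingers": -1},
  {"x": 25, "y": -20, "z": 0, "rx": 0, "ry": 0, "rz": 0, "fingers": -1},
  {"x": 15, "y": -13, "z": 0, "rx": 0, "ry": 0, "rz": 0, "fingers": -1},
  {"x": 6, "y": -5, "z": 0, "rx": 0, "ry": 0, "rz": 0, "fingers": -1},
  {"x": 0, "y": 0, "z": 0, "rx": 0, "ry": 0, "rz": -3, "fingers": -1},
  {"x": 0, "y": 0, "z": 0, "rx": 0, "ry": 0, "rz": -6, "fingers": -1},
  {"x": 0, "y": 0, "z": 0, "rx": 0, "ry": 0, "rz": -7, "fingers": -1},
])

```text
clock: 6.85
eef_pos: [0.6289, 0.0074, 0.1914]
tcp_rot: [2.873, 1.271, -0.001]
contact_force: [-0.2, -0.7, -4.3]
width: 0.0159
grip_force: 30.0
```

>>> drive_tool([
  {"x": 0, "y": 0, "z": 0, "rx": 0, "ry": 0, "rz": -7, "fingers": -1},
  {"x": 0, "y": 0, "z": 0, "rx": 0, "ry": 0, "rz": -7, "fingers": -1},
  {"x": 0, "y": 0, "z": 0, "rx": 0, "ry": 0, "rz": -7, "fingers": -1},
  {"x": 0, "y": 0, "z": 0, "rx": 0, "ry": 0, "rz": -7, "fingers": -1},
  {"x": 0, "y": 0, "z": 0, "rx": 0, "ry": 0, "rz": -7, "fingers": -1},
  {"x": 0, "y": 0, "z": 0, "rx": 0, "ry": 0, "rz": -7, "fingers": -1},
  {"x": 0, "y": 0, "z": 0, "rx": 0, "ry": 0, "rz": -7, "fingers": -1},
  {"x": 0, "y": 0, "z": 0, "rx": 0, "ry": 0, "rz": -7, "fingers": -1},
])

```text
clock: 7.52
eef_pos: [0.6289, 0.0068, 0.1915]
tcp_rot: [-1.94, -2.471, 0.001]
contact_force: [0.2, -1.3, -4.8]
width: 0.0159
grip_force: 30.0
```

>>> drive_tool([
  {"x": 0, "y": 0, "z": 0, "rx": 0, "ry": 0, "rz": -7, "fingers": -1},
  {"x": 0, "y": 0, "z": 0, "rx": 0, "ry": 0, "rz": -7, "fingers": -1},
  {"x": 0, "y": 0, "z": 0, "rx": 0, "ry": 0, "rz": -7, "fingers": -1},
  {"x": 0, "y": 0, "z": 0, "rx": 0, "ry": 0, "rz": -7, "fingers": -1},
  {"x": 0, "y": 0, "z": 0, "rx": 0, "ry": 0, "rz": -7, "fingers": -1},
  {"x": 0, "y": 0, "z": 0, "rx": 0, "ry": 0, "rz": -7, "fingers": -1},
  {"x": 0, "y": 0, "z": 0, "rx": 0, "ry": 0, "rz": -7, "fingers": -1},
  {"x": 0, "y": 0, "z": 0, "rx": 0, "ry": 0, "rz": -7, "fingers": -1},
])

```text
clock: 8.18
eef_pos: [0.6289, 0.0068, 0.1915]
tcp_rot: [-0.553, -3.092, 0.0]
contact_force: [-0.3, -0.1, -4.2]
width: 0.0158
grip_force: 30.0
```

>>> drive_tool([
  {"x": 0, "y": 0, "z": 0, "rx": 0, "ry": 0, "rz": -7, "fingers": -1},
  {"x": 0, "y": 0, "z": 0, "rx": 0, "ry": 0, "rz": -6, "fingers": -1},
  {"x": 0, "y": 0, "z": 0, "rx": 0, "ry": 0, "rz": -2, "fingers": -1},
  {"x": 0, "y": 0, "z": 0, "rx": 0, "ry": 0, "rz": 0, "fingers": -1},
  {"x": 0, "y": 0, "z": 0, "rx": 0, "ry": 0, "rz": 0, "fingers": -1},
  {"x": 0, "y": 0, "z": 0, "rx": 0, "ry": 0, "rz": 0, "fingers": -1},
  {"x": 0, "y": 0, "z": 0, "rx": 0, "ry": 0, "rz": 0, "fingers": -1},
  {"x": 0, "y": 0, "z": 0, "rx": 0, "ry": 0, "rz": 0, "fingers": -1},
])

```text
clock: 8.85
eef_pos: [0.6293, 0.0071, 0.1915]
tcp_rot: [-0.154, -3.138, 0.0]
contact_force: [-0.2, -0.6, -3.8]
width: 0.0157
grip_force: 30.0
```

Run:
```python
from h import *
save('scene','s3');save('top','t3');show()
r=lm(['cell_yellow','cell_red','cell_blue','portion_box','tray_seat','tray_grip'])
delta([.631,.005,.15],84.5)
```

```text
t 8.95 p [0.6293 0.0072 0.1915] ty 84.39 tilt [-0.  0. -1.] F [ 0.4 -0.1 -4.3] w 0.016 g 30.0
top cell_yellow [0.6681 0.0404 0.1865] 0.77
scene cell_yellow [0.6675 0.0397 0.1866] 0.8
top cell_red [0.594  0.0458 0.188 ] 0.92
scene cell_red [0.5889 0.051  0.1909] 0.68
top cell_blue [ 0.6597 -0.0319  0.1876] 0.95
scene cell_blue [ 0.6554 -0.037   0.1877] 0.87
top portion_box [0.6244 0.0024 0.1248] 0.58
scene portion_box [0.629  0.0056 0.1326] 0.58
scene tray_seat [0.6334 0.0032 0.0319] 0.56
scene tray_grip [0.487  0.0186 0.1019] 0.73
tool shift [-1.9 -2.  41.4] rz -0.1
```

>>> drive_tool([
  {"x": -4, "y": -2, "z": 10, "rx": 0, "ry": 0, "rz": 0, "fingers": -1},
  {"x": 0, "y": 0, "z": 20, "rx": 0, "ry": 0, "rz": 0, "fingers": -1},
  {"x": 0, "y": 0, "z": 20, "rx": 0, "ry": 0, "rz": 0, "fingers": -1},
  {"x": 0, "y": 0, "z": 16, "rx": 0, "ry": 0, "rz": 0, "fingers": -1},
  {"x": 0, "y": 0, "z": 10, "rx": 0, "ry": 0, "rz": 0, "fingers": -1},
  {"x": 0, "y": 0, "z": 3, "rx": 0, "ry": 0, "rz": 0, "fingers": -1},
  {"x": 0, "y": 0, "z": 0, "rx": 0, "ry": 0, "rz": 0, "fingers": -1},
  {"x": 0, "y": 0, "z": 0, "rx": 0, "ry": 0, "rz": 0, "fingers": -1},
])

```text
clock: 10.22
eef_pos: [0.6338, 0.0047, 0.1131]
tcp_rot: [0.153, 3.136, -0.0]
contact_force: [0.1, -0.0, -4.2]
width: 0.0157
grip_force: 30.0
```

Run:
```python
from h import *
b=save('scene','s4');a=save('top','t4');show()
r=lm(['cell_yellow','cell_red','cell_blue','tray_seat'])
p=proj('scene',[.63,.005,.05]).astype(int); print(p)
x,y=p; A=a[135:205,255:330]; B=b[y-50:y+45,x-55:x+55]
f=lambda i:cv2.resize(i,(400,380),interpolation=2)
cv2.imwrite('pics/c4.png',np.hstack([f(A),f(B)])[:,:,::-1])
```

```text
t 10.32 p [0.6344 0.0046 0.1141] ty 84.4 tilt [-0.003 -0.    -1.   ] F [ 0.7 -0.1 -3.8] w 0.0157 g 30.0
top cell_yellow [0.673  0.0361 0.1078] 0.95
scene cell_yellow [0.6713 0.0377 0.1063] 0.94
top cell_red [0.5975 0.0432 0.1054] 0.97
scene cell_red [0.5974 0.0469 0.1116] 0.56
top cell_blue [ 0.6638 -0.0348  0.1084] 0.82
scene cell_blue [ 0.6617 -0.0356  0.1062] 0.74
[230 208]
```

View pics/c4.png

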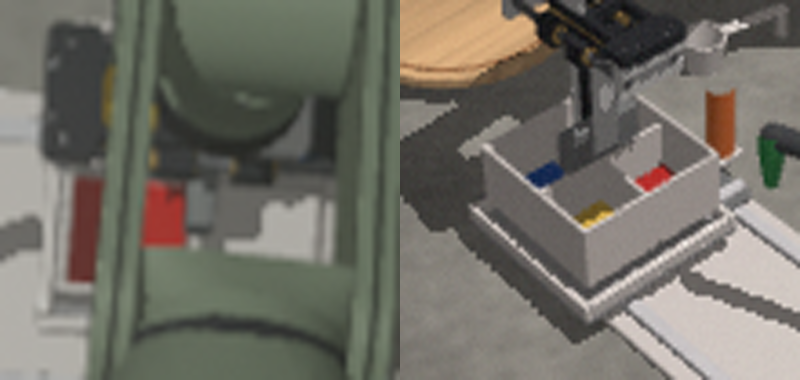

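The box hangs just above the tray and looks centred. Lowering gently.

>>> drive_tool([
  {"x": 0, "y": 0, "z": 3, "rx": 0, "ry": 0, "rz": 0, "fingers": -1},
  {"x": 0, "y": 0, "z": 3, "rx": 0, "ry": 0, "rz": 0, "fingers": -1},
  {"x": 0, "y": 0, "z": 3, "rx": 0, "ry": 0, "rz": 0, "fingers": -1},
  {"x": 0, "y": 0, "z": 3, "rx": 0, "ry": 0, "rz": 0, "fingers": -1},
  {"x": 0, "y": 0, "z": 2, "rx": 0, "ry": 0, "rz": 0, "fingers": -1},
  {"x": 0, "y": 0, "z": 0, "rx": 0, "ry": 0, "rz": 0, "fingers": -1},
  {"x": 0, "y": 0, "z": 0, "rx": 0, "ry": 0, "rz": 0, "fingers": -1},
  {"x": 0, "y": 0, "z": 0, "rx": 0, "ry": 0, "rz": 0, "fingers": -1},
])

```text
clock: 11.38
eef_pos: [0.6332, 0.0048, 0.0985]
tcp_rot: [0.153, 3.138, 0.0]
contact_force: [0.5, -0.4, -4.3]
width: 0.0157
grip_force: 30.0
```

>>> drive_tool([
  {"x": 0, "y": 0, "z": 2, "rx": 0, "ry": 0, "rz": 0, "fingers": -1},
  {"x": 0, "y": 0, "z": 1, "rx": 0, "ry": 0, "rz": 0, "fingers": -1},
  {"x": 0, "y": 0, "z": 1, "rx": 0, "ry": 0, "rz": 0, "fingers": -1},
  {"x": 0, "y": 0, "z": 1, "rx": 0, "ry": 0, "rz": 0, "fingers": -1},
  {"x": 0, "y": 0, "z": 0, "rx": 0, "ry": 0, "rz": 0, "fingers": -1},
  {"x": 0, "y": 0, "z": 0, "rx": 0, "ry": 0, "rz": 0, "fingers": -1},
  {"x": 0, "y": 0, "z": 0, "rx": 0, "ry": 0, "rz": 0, "fingers": -1},
  {"x": 0, "y": 0, "z": 0, "rx": 0, "ry": 0, "rz": 0, "fingers": -1},
])

```text
clock: 12.05
eef_pos: [0.633, 0.0048, 0.0934]
tcp_rot: [-0.153, -3.138, -0.0]
contact_force: [0.4, 0.1, -4.8]
width: 0.0158
grip_force: 30.0
```

>>> drive_tool([
  {"x": 0, "y": 0, "z": 1, "rx": 0, "ry": 0, "rz": 0, "fingers": -1},
  {"x": 0, "y": 0, "z": 0, "rx": 0, "ry": 0, "rz": 0, "fingers": -1},
  {"x": 0, "y": 0, "z": 0, "rx": 0, "ry": 0, "rz": 0, "fingers": -1},
  {"x": 0, "y": 0, "z": 0, "rx": 0, "ry": 0, "rz": 0, "fingers": -1},
  {"x": 0, "y": 0, "z": 0, "rx": 0, "ry": 0, "rz": 0, "fingers": -1},
  {"x": 0, "y": 0, "z": 0, "rx": 0, "ry": 0, "rz": 0, "fingers": -1},
  {"x": 0, "y": 0, "z": 0, "rx": 0, "ry": 0, "rz": 0, "fingers": -1},
  {"x": 0, "y": 0, "z": 0, "rx": 0, "ry": 0, "rz": 0, "fingers": -1},
])

```text
clock: 12.72
eef_pos: [0.6337, 0.0048, 0.0933]
tcp_rot: [0.153, 3.136, -0.0]
contact_force: [-1.2, 0.2, 3.8]
width: 0.0159
grip_force: 30.0
```

Contact with the floor: the vertical force reversed sign. Releasing and rising.

>>> drive_tool([
  {"x": 0, "y": 0, "z": -1, "rx": 0, "ry": 0, "rz": 0, "fingers": -0.2},
  {"x": 0, "y": 0, "z": 0, "rx": 0, "ry": 0, "rz": 0, "fingers": -0.2},
  {"x": 0, "y": 0, "z": 0, "rx": 0, "ry": 0, "rz": 0, "fingers": -0.2},
  {"x": 0, "y": 0, "z": 0, "rx": 0, "ry": 0, "rz": 0, "fingers": -0.2},
  {"x": 0, "y": 0, "z": 0, "rx": 0, "ry": 0, "rz": 0, "fingers": -0.2},
  {"x": 0, "y": 0, "z": -5, "rx": 0, "ry": 0, "rz": 0, "fingers": -0.2},
  {"x": 0, "y": 0, "z": -15, "rx": 0, "ry": 0, "rz": 0, "fingers": 0},
  {"x": 0, "y": 0, "z": -25, "rx": 0, "ry": 0, "rz": 0, "fingers": 0},
])

```text
clock: 13.38
eef_pos: [0.6305, 0.0051, 0.1357]
tcp_rot: [-0.153, -3.131, -0.001]
contact_force: [-0.3, 0.5, 0.7]
width: 0.0458
grip_force: 0.0
```

>>> drive_tool([
  {"x": 0, "y": 0, "z": -20, "rx": 0, "ry": 0, "rz": 0, "fingers": 0},
  {"x": 20, "y": 0, "z": -5, "rx": 0, "ry": 0, "rz": 0, "fingers": 0},
  {"x": 30, "y": 0, "z": 0, "rx": 0, "ry": 0, "rz": 0, "fingers": 0},
  {"x": 35, "y": 0, "z": 0, "rx": 0, "ry": 0, "rz": 0, "fingers": 0},
  {"x": 35, "y": 0, "z": 0, "rx": 0, "ry": 0, "rz": 0, "fingers": 0},
  {"x": 25, "y": 0, "z": 0, "rx": 0, "ry": 0, "rz": 0, "fingers": 0},
  {"x": 0, "y": 0, "z": 0, "rx": 0, "ry": 0, "rz": 0, "fingers": 0},
  {"x": 0, "y": 0, "z": 0, "rx": 0, "ry": 0, "rz": 0, "fingers": 0},
])

```text
clock: 14.05
eef_pos: [0.4881, 0.0191, 0.1639]
tcp_rot: [0.153, 3.137, -0.0]
contact_force: [-0.2, 0.2, 0.4]
width: 0.0471
grip_force: 0.0
```

Run:
```python
from h import *
b=save('scene','s5');a=save('top','t5');show()
r=lm(['cell_yellow','cell_red','cell_blue','tray_seat','tray_grip','spout_tip','stage'])
p=proj('scene',[.6,.1,.05]).astype(int)
x,y=p; A=a[130:230,180:340]; B=b[y-75:y+75,x-100:x+100]
f=lambda i:cv2.resize(i,(400,300),interpolation=2)
cv2.imwrite('pics/c5.png',np.hstack([f(A),f(B)])[:,:,::-1])
```

```text
t 14.15 p [0.4901 0.0187 0.1643] ty 84.4 tilt [-0.002 -0.    -1.   ] F [ 0.2 -0.1  0.1] w 0.0467 g 0.0
scene cell_yellow [0.6724 0.0355 0.0884] 0.81
top cell_red [0.5968 0.0448 0.0882] 0.57
scene cell_red [0.5965 0.0495 0.0917] 0.69
top cell_blue [ 0.663  -0.0345  0.0889] 0.92
scene cell_blue [ 0.6627 -0.0382  0.0858] 0.84
top tray_grip [0.4887 0.017  0.0999] 0.57
scene tray_grip [0.4872 0.0181 0.1018] 0.58
scene spout_tip [0.5982 0.1749 0.1383] 0.55
scene stage [0.6094 0.1747 0.0029] 0.96
```

View pics/c5.png

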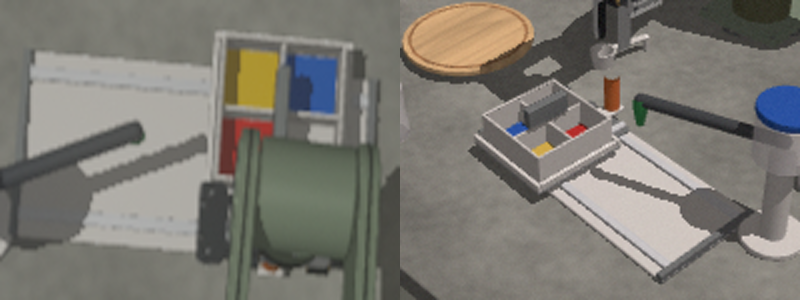

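The box sits flat inside the rim: yellow (250,80), blue (312,85), red (245,140) in the top crop. The green spout tip is at (640,125) in the scene crop. Gripping the post now.

>>> drive_tool([
  {"x": 3, "y": -1, "z": 15, "rx": 0, "ry": 0, "rz": 0, "fingers": 0.3},
  {"x": 0, "y": 0, "z": 20, "rx": 0, "ry": 0, "rz": 0, "fingers": 0.3},
  {"x": 0, "y": 0, "z": 20, "rx": 0, "ry": 0, "rz": 0, "fingers": 0.3},
  {"x": 0, "y": 0, "z": 20, "rx": 0, "ry": 0, "rz": 0, "fingers": 0.3},
  {"x": 0, "y": 0, "z": 15, "rx": 0, "ry": 0, "rz": 0, "fingers": 0.3},
  {"x": 0, "y": 0, "z": 6, "rx": 0, "ry": 0, "rz": 0, "fingers": 0.3},
  {"x": 0, "y": 0, "z": 0, "rx": 0, "ry": 0, "rz": 0, "fingers": 0.3},
  {"x": 0, "y": 0, "z": 0, "rx": 0, "ry": 0, "rz": 0, "fingers": -1},
])

```text
clock: 15.52
eef_pos: [0.486, 0.0183, 0.0678]
tcp_rot: [0.153, 3.138, -0.0]
contact_force: [0.3, 0.3, 0.5]
width: 0.057
grip_force: 0.0
```

>>> drive_tool([
  {"x": 0, "y": 0, "z": 0, "rx": 0, "ry": 0, "rz": 0, "fingers": -1},
  {"x": 0, "y": 0, "z": 0, "rx": 0, "ry": 0, "rz": 0, "fingers": -1},
  {"x": 0, "y": 0, "z": 0, "rx": 0, "ry": 0, "rz": 0, "fingers": -1},
  {"x": 0, "y": 0, "z": 0, "rx": 0, "ry": 0, "rz": 0, "fingers": -1},
  {"x": 0, "y": 0, "z": 0, "rx": 0, "ry": 0, "rz": 0, "fingers": -1},
  {"x": 0, "y": 0, "z": 0, "rx": 0, "ry": 0, "rz": 0, "fingers": -1},
  {"x": 0, "y": 0, "z": 0, "rx": 0, "ry": 0, "rz": 0, "fingers": -1},
  {"x": 0, "y": 0, "z": 0, "rx": 0, "ry": 0, "rz": 0, "fingers": -1},
])

```text
clock: 16.18
eef_pos: [0.4862, 0.0181, 0.068]
tcp_rot: [0.153, 3.137, -0.0]
contact_force: [-1.3, 0.1, 4.6]
width: 0.0273
grip_force: 30.0
```

Run:
```python
from h import *
b=save('scene','s6');save('top','t6');show()
m=cv2.inRange(cv2.cvtColor(b,cv2.COLOR_RGB2HSV),(45,90,30),(80,255,255));x,y=proj('scene',[.6,.177,.14]).astype(int);print(x,y)
k=np.zeros_like(m);k[y-25:y+15,x-20:x+20]=1;ys,xs=np.nonzero(m*k)
for v in sorted(set(ys)): print(v,xs[ys==v].min(),xs[ys==v].max(),end='; ')
bt=ys.max();u=(xs[ys>=bt-1].mean(),bt+.5-.5);print(u,back('scene',u,.14))
r=lm(['cell_yellow','cell_red','cell_blue','spout_tip','dispenser','tray_grip'])
```

```text
t 16.28 p [0.4862 0.0181 0.068 ] ty 84.4 tilt [-0.001 -0.    -1.   ] F [-0.3 -1.   5.3] w 0.0276 g 30.0
276 204
192 274 274; 193 274 277; 194 274 277; 195 274 278; 196 274 279; 197 274 279; 198 274 279; 199 274 279; 200 275 279; 201 275 278; 202 275 278; 203 275 278; 204 276 277; (np.float64(276.5), np.float64(204.0)) [0.59635189 0.17461005 0.14      ]
top cell_yellow [0.6718 0.038  0.0856] 0.89
scene cell_yellow [0.6705 0.0373 0.0831] 0.95
top cell_red [0.5963 0.0426 0.0886] 0.8
scene cell_red [0.5955 0.0476 0.0934] 0.85
top cell_blue [ 0.665  -0.0328  0.0893] 0.69
scene cell_blue [0.672  0.0358 0.0837] 0.65
scene spout_tip [0.5985 0.1748 0.1423] 0.93
top dispenser [ 0.54    0.3885 -0.0033] 0.97
scene dispenser [0.5362 0.3918 0.0009] 0.71
scene tray_grip [0.4864 0.0223 0.1015] 0.96
```

>>> drive_tool([
  {"x": 2, "y": 3, "z": 0, "rx": 0, "ry": 0, "rz": 0, "fingers": -1},
  {"x": 4, "y": 6, "z": 0, "rx": 0, "ry": 0, "rz": 0, "fingers": -1},
  {"x": 6, "y": 9, "z": 0, "rx": 0, "ry": 0, "rz": 0, "fingers": -1},
  {"x": 7, "y": 11, "z": 0, "rx": 0, "ry": 0, "rz": 0, "fingers": -1},
  {"x": 7, "y": 11, "z": 0, "rx": 0, "ry": 0, "rz": 0, "fingers": -1},
  {"x": 7, "y": 11, "z": 0, "rx": 0, "ry": 0, "rz": 0, "fingers": -1},
  {"x": 7, "y": 11, "z": 0, "rx": 0, "ry": 0, "rz": 0, "fingers": -1},
  {"x": 7, "y": 10, "z": 0, "rx": 0, "ry": 0, "rz": 0, "fingers": -1},
])

```text
clock: 17.55
eef_pos: [0.4456, 0.0961, 0.0679]
tcp_rot: [0.152, 3.137, 0.0]
contact_force: [0.6, -1.6, 5.8]
width: 0.0273
grip_force: 30.0
```

>>> drive_tool([
  {"x": 7, "y": 11, "z": 0, "rx": 0, "ry": 0, "rz": 0, "fingers": -1},
  {"x": 7, "y": 11, "z": 0, "rx": 0, "ry": 0, "rz": 0, "fingers": -1},
  {"x": 7, "y": 11, "z": 0, "rx": 0, "ry": 0, "rz": 0, "fingers": -1},
  {"x": 7, "y": 10, "z": 0, "rx": 0, "ry": 0, "rz": 0, "fingers": -1},
  {"x": 5, "y": 8, "z": 0, "rx": 0, "ry": 0, "rz": 0, "fingers": -1},
  {"x": 3, "y": 4, "z": 0, "rx": 0, "ry": 0, "rz": 0, "fingers": -1},
  {"x": 2, "y": 3, "z": 0, "rx": 0, "ry": 0, "rz": 0, "fingers": -1},
  {"x": 0, "y": 0, "z": 0, "rx": 0, "ry": 0, "rz": 0, "fingers": -1},
])

```text
clock: 18.22
eef_pos: [0.4125, 0.158, 0.0678]
tcp_rot: [-0.151, -3.138, -0.002]
contact_force: [-1.2, 1.6, 7.8]
width: 0.0276
grip_force: 30.0
```

Run:
```python
from h import *
b=save('scene','s7');a=save('top','t7');show()
r=lm(['cell_yellow','cell_red','cell_blue','spout_tip','tray_grip'])
x,y=proj('scene',[.6,.177,.1]).astype(int); X,Y=proj('top',[.6,.177,.1]).astype(int)
f=lambda i:cv2.resize(i,(400,400),interpolation=2)
cv2.imwrite('pics/c7.png',np.hstack([f(a[Y-50:Y+50,X-50:X+50]),f(b[y-50:y+50,x-50:x+50])])[:,:,::-1])
```

```text
t 18.32 p [0.4125 0.1578 0.0678] ty 84.47 tilt [ 0.001  0.001 -1.   ] F [-0.7  1.8  7.7] w 0.0276 g 30.0
top cell_yellow [0.5966 0.179  0.0876] 0.56
scene cell_yellow [0.5985 0.1747 0.0864] 0.77
top cell_red [0.5224 0.1868 0.0877] 0.82
scene cell_red [0.522  0.1873 0.0894] 0.93
top cell_blue [0.591  0.1052 0.0852] 0.88
scene cell_blue [0.5902 0.1021 0.09  ] 0.66
scene tray_grip [0.4114 0.1594 0.1046] 0.9
```

View pics/c7.png

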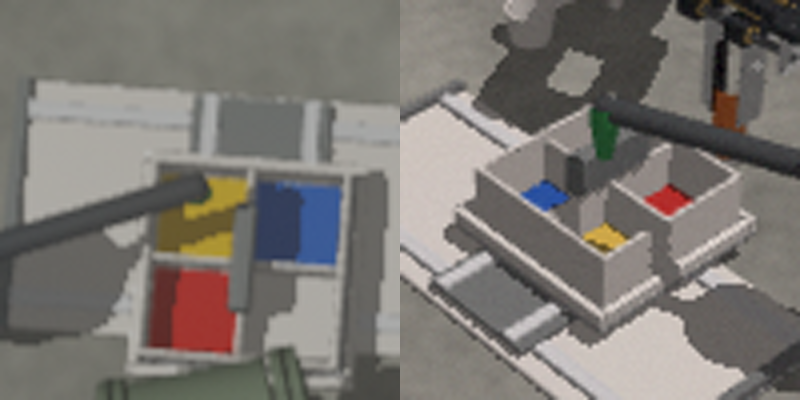

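Yellow is nearly under the spout: the spout tip is at (602,155) in the scene crop, and the tube end at (205,188) in the top crop lies over the yellow cell. Checking the tip position numerically.

Run:
```python
from h import *
from scipy.optimize import fsolve
a=np.linspace(0,6.283,60)
def rim(c,r,z): return np.array([proj('scene',[c[0]+r*np.cos(t),c[1]+r*np.sin(t),z]) for t in a])
def g(c):
    q=rim(c,.006,.14); return [q[:,0].mean()-276.6,q[:,1].max()-204.5]
c=fsolve(g,[.598,.1755]);print('tip',c)
b=cv2.imread('pics/s7.png');m=cv2.inRange(cv2.cvtColor(b,cv2.COLOR_BGR2HSV),(45,90,30),(80,255,255))
m[:150]=0;m[230:]=0;m[:,:255]=0;m[:,300:]=0;ys,xs=np.nonzero(m)
for v in sorted(set(ys)): print(v,xs[ys==v].min(),xs[ys==v].max(),end='; ')
t=cv2.imread('pics/t7.png');X,Y=proj('top',[.6,.177,.1]).astype(int)
print('tube end top',back('top',(X-50+51.5,Y-50+47),.195),back('top',(X-50,Y-50+61.5),.185),proj('top',[*c,.185])-[X-50,Y-50])
```

```text
tip [0.59340488 0.17255055]
192 274 274; 193 274 278; 194 274 277; 195 274 278; 196 274 279; 197 274 279; 198 274 279; 199 275 279; 200 275 279; 201 275 278; 202 275 278; 203 275 278; 204 276 278; tube end top [0.59241003 0.16830173 0.195     ] [0.55698265 0.31224329 0.185     ] [50.1508088 47.310885 ]
```

>>> drive_tool([
  {"x": 1, "y": -2, "z": 0, "rx": 0, "ry": 0, "rz": 0, "fingers": -1},
  {"x": 0, "y": -1, "z": 0, "rx": 0, "ry": 0, "rz": 0, "fingers": -1},
  {"x": 0, "y": 0, "z": 0, "rx": 0, "ry": 0, "rz": 0, "fingers": -1},
  {"x": 0, "y": 0, "z": 0, "rx": 0, "ry": 0, "rz": 0, "fingers": -1},
  {"x": 0, "y": 0, "z": 0, "rx": 0, "ry": 0, "rz": 0, "fingers": -1},
  {"x": 0, "y": 0, "z": 0, "rx": 0, "ry": 0, "rz": 0, "fingers": -1},
  {"x": 0, "y": 0, "z": 0, "rx": 0, "ry": 0, "rz": 0, "fingers": -1},
  {"x": 0, "y": 0, "z": 0, "rx": 0, "ry": 0, "rz": 0, "fingers": -1},
])

```text
clock: 19.48
eef_pos: [0.4117, 0.1545, 0.0678]
tcp_rot: [-0.152, -3.138, -0.002]
contact_force: [-0.4, -0.2, 7.0]
width: 0.0277
grip_force: 30.0
```

>>> drive_tool([
  {"x": 0, "y": 0, "z": 0, "rx": 0, "ry": 0, "rz": 0, "fingers": -1},
  {"x": 0, "y": 0, "z": 0, "rx": 0, "ry": 0, "rz": 0, "fingers": -1},
  {"x": 0, "y": 0, "z": 0, "rx": 0, "ry": 0, "rz": 0, "fingers": -1},
  {"x": 0, "y": 0, "z": 0, "rx": 0, "ry": 0, "rz": 0, "fingers": -1},
  {"x": 0, "y": 0, "z": 0, "rx": 0, "ry": 0, "rz": 0, "fingers": -1},
  {"x": 0, "y": 0, "z": 0, "rx": 0, "ry": 0, "rz": 0, "fingers": -1},
  {"x": 0, "y": 0, "z": 0, "rx": 0, "ry": 0, "rz": 0, "fingers": -1},
  {"x": 0, "y": 0, "z": 0, "rx": 0, "ry": 0, "rz": 0, "fingers": -1},
])

```text
clock: 20.15
eef_pos: [0.4117, 0.1545, 0.0678]
tcp_rot: [-0.152, -3.138, -0.002]
contact_force: [0.2, 0.0, 7.0]
width: 0.0278
grip_force: 30.0
```

Run:
```python
from h import *
b=save('scene','s8');a=save('top','t8');show()
r=lm(['cell_yellow','cell_red','cell_blue','spout_tip'])
```

```text
t 20.25 p [0.4117 0.1545 0.0678] ty 84.44 tilt [ 0.     0.001 -1.   ] F [0.1 0.8 6. ] w 0.0275 g 30.0
top cell_yellow [0.595  0.1776 0.0854] 0.74
scene cell_yellow [0.5983 0.1718 0.0836] 0.8
top cell_red [0.5209 0.1817 0.0892] 0.95
scene cell_red [0.5203 0.186  0.0914] 0.75
top cell_blue [0.5897 0.1029 0.0883] 0.87
scene cell_blue [0.5858 0.0997 0.0908] 0.64
scene spout_tip [0.5966 0.1777 0.1422] 0.93
```

>>> drive_tool([
  {"x": 0, "y": 0, "z": 0, "rx": 0, "ry": 0, "rz": 0, "fingers": -1},
  {"x": 0, "y": 0, "z": 0, "rx": 0, "ry": 0, "rz": 0, "fingers": -1},
  {"x": 0, "y": 0, "z": 0, "rx": 0, "ry": 0, "rz": 0, "fingers": -1},
  {"x": 0, "y": 0, "z": 0, "rx": 0, "ry": 0, "rz": 0, "fingers": -1},
  {"x": 0, "y": 0, "z": 0, "rx": 0, "ry": 0, "rz": 0, "fingers": -1},
  {"x": 0, "y": 0, "z": 0, "rx": 0, "ry": 0, "rz": 0, "fingers": -1},
  {"x": 0, "y": 0, "z": 0, "rx": 0, "ry": 0, "rz": 0, "fingers": -1},
  {"x": 0, "y": 0, "z": 0, "rx": 0, "ry": 0, "rz": 0, "fingers": -1},
])

```text
clock: 21.32
eef_pos: [0.4117, 0.1545, 0.0678]
tcp_rot: [-0.152, -3.138, -0.002]
contact_force: [1.0, 0.7, 7.3]
width: 0.0273
grip_force: 30.0
```

>>> drive_tool([
  {"x": -4, "y": 0, "z": 0, "rx": 0, "ry": 0, "rz": 0, "fingers": -1},
  {"x": -8, "y": 0, "z": 0, "rx": 0, "ry": 0, "rz": 0, "fingers": -1},
  {"x": -12, "y": 0, "z": 0, "rx": 0, "ry": 0, "rz": 0, "fingers": -1},
  {"x": -14, "y": 0, "z": 0, "rx": 0, "ry": 0, "rz": 0, "fingers": -1},
  {"x": -14, "y": 0, "z": 0, "rx": 0, "ry": 0, "rz": 0, "fingers": -1},
  {"x": -11, "y": 0, "z": 0, "rx": 0, "ry": 0, "rz": 0, "fingers": -1},
  {"x": -7, "y": 0, "z": 0, "rx": 0, "ry": 0, "rz": 0, "fingers": -1},
  {"x": -3, "y": 0, "z": 0, "rx": 0, "ry": 0, "rz": 0, "fingers": -1},
])

```text
clock: 21.98
eef_pos: [0.485, 0.1472, 0.0679]
tcp_rot: [-0.153, -3.138, -0.001]
contact_force: [-1.5, -0.6, 8.5]
width: 0.0273
grip_force: 30.0
```

>>> drive_tool([
  {"x": 0, "y": 0, "z": 0, "rx": 0, "ry": 0, "rz": 0, "fingers": -1},
  {"x": 0, "y": 0, "z": 0, "rx": 0, "ry": 0, "rz": 0, "fingers": -1},
  {"x": 0, "y": 0, "z": 0, "rx": 0, "ry": 0, "rz": 0, "fingers": -1},
  {"x": 0, "y": 0, "z": 0, "rx": 0, "ry": 0, "rz": 0, "fingers": -1},
  {"x": 0, "y": 0, "z": 0, "rx": 0, "ry": 0, "rz": 0, "fingers": -1},
  {"x": 0, "y": 0, "z": 0, "rx": 0, "ry": 0, "rz": 0, "fingers": -1},
  {"x": 0, "y": 0, "z": 0, "rx": 0, "ry": 0, "rz": 0, "fingers": -1},
  {"x": 0, "y": 0, "z": 0, "rx": 0, "ry": 0, "rz": 0, "fingers": -1},
])

```text
clock: 22.65
eef_pos: [0.4847, 0.1472, 0.068]
tcp_rot: [0.152, 3.137, 0.001]
contact_force: [1.1, -0.9, 5.8]
width: 0.0273
grip_force: 30.0
```

Run:
```python
from h import *
b=save('scene','s9');a=save('top','t9');show()
r=lm(['cell_yellow','cell_red','cell_blue','spout_tip'])
```

```text
t 22.75 p [0.4847 0.1472 0.068 ] ty 84.45 tilt [-0.001  0.001 -1.   ] F [ 1.5 -0.3  5.7] w 0.0277 g 30.0
top cell_yellow [0.6701 0.1685 0.0885] 0.81
scene cell_yellow [0.6717 0.1659 0.0865] 0.79
top cell_red [0.593  0.173  0.0883] 0.77
scene cell_red [0.5938 0.1778 0.0867] 0.71
top cell_blue [0.661  0.0933 0.0863] 0.56
scene cell_blue [0.66   0.0911 0.0861] 0.71
scene spout_tip [0.5981 0.1732 0.1406] 0.8
```

>>> drive_tool([
  {"x": 0, "y": 0, "z": 0, "rx": 0, "ry": 0, "rz": 0, "fingers": -1},
  {"x": 0, "y": 0, "z": 0, "rx": 0, "ry": 0, "rz": 0, "fingers": -1},
  {"x": 0, "y": 0, "z": 0, "rx": 0, "ry": 0, "rz": 0, "fingers": -1},
  {"x": 0, "y": 0, "z": 0, "rx": 0, "ry": 0, "rz": 0, "fingers": -1},
  {"x": 0, "y": 0, "z": 0, "rx": 0, "ry": 0, "rz": 0, "fingers": -1},
  {"x": 0, "y": 0, "z": 0, "rx": 0, "ry": 0, "rz": 0, "fingers": -1},
  {"x": 0, "y": 0, "z": 0, "rx": 0, "ry": 0, "rz": 0, "fingers": -1},
  {"x": 0, "y": 0, "z": 0, "rx": 0, "ry": 0, "rz": 0, "fingers": -1},
])

```text
clock: 23.82
eef_pos: [0.4847, 0.1472, 0.068]
tcp_rot: [0.152, 3.137, 0.001]
contact_force: [0.9, -0.4, 6.0]
width: 0.0273
grip_force: 30.0
```

>>> drive_tool([
  {"x": 0, "y": 0, "z": 0, "rx": 0, "ry": 0, "rz": 0, "fingers": -1},
  {"x": 0, "y": 0, "z": 0, "rx": 0, "ry": 0, "rz": 0, "fingers": -1},
  {"x": 0, "y": 0, "z": 0, "rx": 0, "ry": 0, "rz": 0, "fingers": -1},
  {"x": 0, "y": 0, "z": 0, "rx": 0, "ry": 0, "rz": 0, "fingers": -1},
  {"x": 0, "y": 0, "z": 0, "rx": 0, "ry": 0, "rz": 0, "fingers": -1},
  {"x": 0, "y": 0, "z": 0, "rx": 0, "ry": 0, "rz": 0, "fingers": -1},
  {"x": 0, "y": 0, "z": 0, "rx": 0, "ry": 0, "rz": 0, "fingers": -1},
  {"x": 0, "y": 0, "z": 0, "rx": 0, "ry": 0, "rz": 0, "fingers": -1},
])

```text
clock: 24.48
eef_pos: [0.4847, 0.1472, 0.068]
tcp_rot: [0.152, 3.137, 0.001]
contact_force: [0.8, -0.9, 6.3]
width: 0.0276
grip_force: 30.0
```

>>> drive_tool([
  {"x": 4, "y": 4, "z": 0, "rx": 0, "ry": 0, "rz": 0, "fingers": -1},
  {"x": 8, "y": 8, "z": 0, "rx": 0, "ry": 0, "rz": 0, "fingers": -1},
  {"x": 12, "y": 12, "z": 0, "rx": 0, "ry": 0, "rz": 0, "fingers": -1},
  {"x": 14, "y": 14, "z": 0, "rx": 0, "ry": 0, "rz": 0, "fingers": -1},
  {"x": 14, "y": 14, "z": 0, "rx": 0, "ry": 0, "rz": 0, "fingers": -1},
  {"x": 11, "y": 11, "z": 0, "rx": 0, "ry": 0, "rz": 0, "fingers": -1},
  {"x": 7, "y": 7, "z": 0, "rx": 0, "ry": 0, "rz": 0, "fingers": -1},
  {"x": 3, "y": 3, "z": 0, "rx": 0, "ry": 0, "rz": 0, "fingers": -1},
])

```text
clock: 25.15
eef_pos: [0.4175, 0.2278, 0.0678]
tcp_rot: [-0.15, -3.137, -0.001]
contact_force: [0.1, -2.0, 5.2]
width: 0.0274
grip_force: 30.0
```

>>> drive_tool([
  {"x": 0, "y": 0, "z": 0, "rx": 0, "ry": 0, "rz": 0, "fingers": -1},
  {"x": 0, "y": 0, "z": 0, "rx": 0, "ry": 0, "rz": 0, "fingers": -1},
  {"x": 0, "y": 0, "z": 0, "rx": 0, "ry": 0, "rz": 0, "fingers": -1},
  {"x": 0, "y": 0, "z": 0, "rx": 0, "ry": 0, "rz": 0, "fingers": -1},
  {"x": 0, "y": 0, "z": 0, "rx": 0, "ry": 0, "rz": 0, "fingers": -1},
  {"x": 0, "y": 0, "z": 0, "rx": 0, "ry": 0, "rz": 0, "fingers": -1},
  {"x": 0, "y": 0, "z": 0, "rx": 0, "ry": 0, "rz": 0, "fingers": -1},
  {"x": 0, "y": 0, "z": 0, "rx": 0, "ry": 0, "rz": 0, "fingers": -1},
])

```text
clock: 25.82
eef_pos: [0.4179, 0.2275, 0.0678]
tcp_rot: [-0.152, -3.136, -0.003]
contact_force: [-0.6, 0.6, 8.5]
width: 0.0275
grip_force: 30.0
```

Run:
```python
from h import *
b=save('scene','s10');a=save('top','t10');show()
r=lm(['cell_yellow','cell_red','cell_blue','spout_tip'])
x,y=proj('scene',[.6,.177,.1]).astype(int); X,Y=proj('top',[.6,.177,.1]).astype(int)
f=lambda i:cv2.resize(i,(400,400),interpolation=2)
cv2.imwrite('pics/c10.png',np.hstack([f(a[Y-50:Y+50,X-50:X+50]),f(b[y-50:y+50,x-50:x+50])])[:,:,::-1])
```

```text
t 25.92 p [0.4179 0.2274 0.0678] ty 84.45 tilt [ 0.002  0.002 -1.   ] F [-1.2  1.4  7.6] w 0.0277 g 30.0
top cell_yellow [0.6025 0.2476 0.0878] 0.64
scene cell_yellow [0.6042 0.2434 0.0858] 0.67
top cell_red [0.5294 0.2526 0.0877] 0.56
scene cell_red [0.5258 0.2585 0.0902] 0.91
top cell_blue [0.5954 0.1732 0.0876] 0.67
scene cell_blue [0.5932 0.1721 0.0881] 0.9
top spout_tip [0.5363 0.605  0.0045] 0.6
scene spout_tip [0.5979 0.1753 0.1412] 0.76
```

View pics/c10.png

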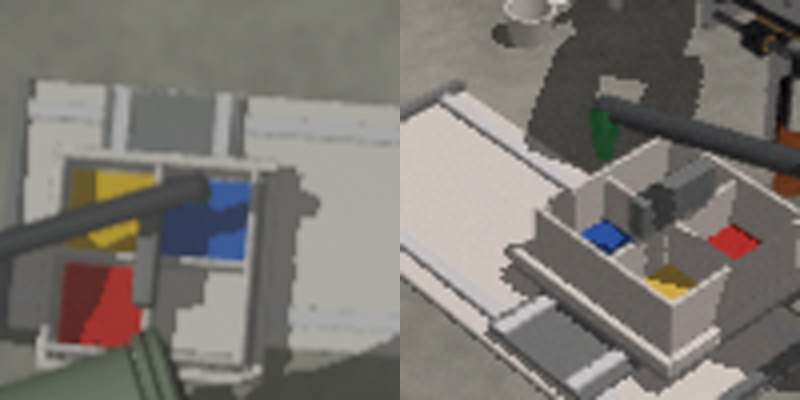

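Blue is under the spout within about 3 mm: the spout tip at (602,155) is above the blue cell in the scene crop. Holding, then returning the tray.

>>> drive_tool([
  {"x": 0, "y": 0, "z": 0, "rx": 0, "ry": 0, "rz": 0, "fingers": -1},
  {"x": 0, "y": 0, "z": 0, "rx": 0, "ry": 0, "rz": 0, "fingers": -1},
  {"x": 0, "y": 0, "z": 0, "rx": 0, "ry": 0, "rz": 0, "fingers": -1},
  {"x": 0, "y": 0, "z": 0, "rx": 0, "ry": 0, "rz": 0, "fingers": -1},
  {"x": 0, "y": 0, "z": 0, "rx": 0, "ry": 0, "rz": 0, "fingers": -1},
  {"x": 0, "y": 0, "z": 0, "rx": 0, "ry": 0, "rz": 0, "fingers": -1},
  {"x": 0, "y": 0, "z": 0, "rx": 0, "ry": 0, "rz": 0, "fingers": -1},
  {"x": 0, "y": 0, "z": 0, "rx": 0, "ry": 0, "rz": 0, "fingers": -1},
])

```text
clock: 26.98
eef_pos: [0.4179, 0.2274, 0.0678]
tcp_rot: [-0.152, -3.136, -0.002]
contact_force: [-0.9, 1.4, 7.8]
width: 0.0275
grip_force: 30.0
```

>>> drive_tool([
  {"x": 0, "y": 0, "z": 0, "rx": 0, "ry": 0, "rz": 0, "fingers": -1},
  {"x": 0, "y": 0, "z": 0, "rx": 0, "ry": 0, "rz": 0, "fingers": -1},
  {"x": 0, "y": 0, "z": 0, "rx": 0, "ry": 0, "rz": 0, "fingers": -1},
  {"x": 0, "y": 0, "z": 0, "rx": 0, "ry": 0, "rz": 0, "fingers": -1},
  {"x": 0, "y": 0, "z": 0, "rx": 0, "ry": 0, "rz": 0, "fingers": -1},
  {"x": 0, "y": 0, "z": 0, "rx": 0, "ry": 0, "rz": 0, "fingers": -1},
  {"x": 0, "y": 0, "z": 0, "rx": 0, "ry": 0, "rz": 0, "fingers": -1},
  {"x": 0, "y": 0, "z": 0, "rx": 0, "ry": 0, "rz": 0, "fingers": -1},
])

```text
clock: 27.65
eef_pos: [0.4178, 0.2274, 0.0678]
tcp_rot: [-0.152, -3.136, -0.002]
contact_force: [-0.2, 1.1, 8.0]
width: 0.0275
grip_force: 30.0
```

>>> drive_tool([
  {"x": -2, "y": -6, "z": 0, "rx": 0, "ry": 0, "rz": 0, "fingers": -1},
  {"x": -3, "y": -12, "z": 0, "rx": 0, "ry": 0, "rz": 0, "fingers": -1},
  {"x": -3, "y": -17, "z": 0, "rx": 0, "ry": 0, "rz": 0, "fingers": -1},
  {"x": -3, "y": -17, "z": 0, "rx": 0, "ry": 0, "rz": 0, "fingers": -1},
  {"x": -3, "y": -17, "z": 0, "rx": 0, "ry": 0, "rz": 0, "fingers": -1},
  {"x": -3, "y": -17, "z": 0, "rx": 0, "ry": 0, "rz": 0, "fingers": -1},
  {"x": -3, "y": -17, "z": 0, "rx": 0, "ry": 0, "rz": 0, "fingers": -1},
  {"x": -3, "y": -17, "z": 0, "rx": 0, "ry": 0, "rz": 0, "fingers": -1},
])

```text
clock: 28.32
eef_pos: [0.4296, 0.1055, 0.0679]
tcp_rot: [-0.152, -3.137, -0.004]
contact_force: [-0.7, 2.2, 8.4]
width: 0.0275
grip_force: 30.0
```

>>> drive_tool([
  {"x": -3, "y": -17, "z": 0, "rx": 0, "ry": 0, "rz": 0, "fingers": -1},
  {"x": -3, "y": -17, "z": 0, "rx": 0, "ry": 0, "rz": 0, "fingers": -1},
  {"x": -3, "y": -17, "z": 0, "rx": 0, "ry": 0, "rz": 0, "fingers": -1},
  {"x": -3, "y": -16, "z": 0, "rx": 0, "ry": 0, "rz": 0, "fingers": -1},
  {"x": -2, "y": -12, "z": 0, "rx": 0, "ry": 0, "rz": 0, "fingers": -1},
  {"x": -1, "y": -8, "z": 0, "rx": 0, "ry": 0, "rz": 0, "fingers": -1},
  {"x": 0, "y": -4, "z": 0, "rx": 0, "ry": 0, "rz": 0, "fingers": -1},
  {"x": 0, "y": -2, "z": 0, "rx": 0, "ry": 0, "rz": 0, "fingers": -1},
])

```text
clock: 28.98
eef_pos: [0.4362, 0.0113, 0.0679]
tcp_rot: [0.154, 3.138, 0.003]
contact_force: [0.0, 2.0, 8.1]
width: 0.0279
grip_force: 30.0
```

>>> drive_tool([
  {"x": 0, "y": -2, "z": 0, "rx": 0, "ry": 0, "rz": 0, "fingers": -1},
  {"x": 0, "y": -2, "z": 0, "rx": 0, "ry": 0, "rz": 0, "fingers": -1},
  {"x": 0, "y": -1, "z": 0, "rx": 0, "ry": 0, "rz": 0, "fingers": -1},
  {"x": 0, "y": -1, "z": 0, "rx": 0, "ry": 0, "rz": 0, "fingers": -1},
  {"x": 0, "y": -1, "z": 0, "rx": 0, "ry": 0, "rz": 0, "fingers": -1},
  {"x": 0, "y": -1, "z": 0, "rx": 0, "ry": 0, "rz": 0, "fingers": -1},
  {"x": 0, "y": 0, "z": 0, "rx": 0, "ry": 0, "rz": 0, "fingers": -1},
  {"x": 0, "y": 0, "z": 0, "rx": 0, "ry": 0, "rz": 0, "fingers": -1},
])

```text
clock: 29.65
eef_pos: [0.4355, 0.0039, 0.0679]
tcp_rot: [0.152, 3.138, 0.002]
contact_force: [-0.4, -1.3, 7.4]
width: 0.0271
grip_force: 30.0
```

>>> drive_tool([
  {"x": 0, "y": -1, "z": 0, "rx": 0, "ry": 0, "rz": 0, "fingers": -1},
  {"x": 0, "y": -1, "z": 0, "rx": 0, "ry": 0, "rz": 0, "fingers": -1},
  {"x": 0, "y": -1, "z": 0, "rx": 0, "ry": 0, "rz": 0, "fingers": -1},
  {"x": 0, "y": -1, "z": 0, "rx": 0, "ry": 0, "rz": 0, "fingers": -1},
  {"x": 0, "y": -1, "z": 0, "rx": 0, "ry": 0, "rz": 0, "fingers": -1},
  {"x": 0, "y": 0, "z": 0, "rx": 0, "ry": 0, "rz": 0, "fingers": -1},
  {"x": 0, "y": 0, "z": 0, "rx": 0, "ry": 0, "rz": 0, "fingers": -1},
  {"x": 0, "y": 0, "z": 0, "rx": 0, "ry": 0, "rz": 0, "fingers": -1},
])

```text
clock: 30.32
eef_pos: [0.4351, 0.0004, 0.0678]
tcp_rot: [0.153, 3.138, 0.007]
contact_force: [0.6, 5.4, 9.3]
width: 0.0276
grip_force: 30.0
```

At the end stop: 5 N along y and the motion is lagging. Easing off, releasing and rising.

>>> drive_tool([
  {"x": 0, "y": 1, "z": 0, "rx": 0, "ry": 0, "rz": 0, "fingers": -1},
  {"x": 0, "y": 0, "z": 0, "rx": 0, "ry": 0, "rz": 0, "fingers": 0.2},
  {"x": 0, "y": 0, "z": 0, "rx": 0, "ry": 0, "rz": 0, "fingers": 0.2},
  {"x": 0, "y": 0, "z": 0, "rx": 0, "ry": 0, "rz": 0, "fingers": 0.2},
  {"x": 0, "y": 0, "z": 0, "rx": 0, "ry": 0, "rz": 0, "fingers": 0.2},
  {"x": 0, "y": 0, "z": 0, "rx": 0, "ry": 0, "rz": 0, "fingers": 0.2},
  {"x": 0, "y": 0, "z": 0, "rx": 0, "ry": 0, "rz": 0, "fingers": 0.2},
  {"x": 0, "y": 0, "z": -5, "rx": 0, "ry": 0, "rz": 0, "fingers": 0.2},
])

```text
clock: 30.98
eef_pos: [0.4343, -0.0017, 0.0716]
tcp_rot: [-0.154, -3.135, -0.001]
contact_force: [0.6, 0.4, -0.1]
width: 0.0563
grip_force: 0.0
```

>>> drive_tool([
  {"x": 0, "y": 0, "z": -15, "rx": 0, "ry": 0, "rz": 0, "fingers": 0.2},
  {"x": 0, "y": 0, "z": -20, "rx": 0, "ry": 0, "rz": 0, "fingers": 0.2},
  {"x": 0, "y": 0, "z": -25, "rx": 0, "ry": 0, "rz": 0, "fingers": 0.2},
  {"x": 0, "y": 0, "z": -25, "rx": 0, "ry": 0, "rz": 0, "fingers": 0.2},
  {"x": 0, "y": 0, "z": -15, "rx": 0, "ry": 0, "rz": 0, "fingers": 0.2},
  {"x": 0, "y": 0, "z": -5, "rx": 0, "ry": 0, "rz": 0, "fingers": 0.2},
  {"x": 0, "y": 0, "z": 0, "rx": 0, "ry": 0, "rz": 0, "fingers": 0.2},
  {"x": 0, "y": 0, "z": 0, "rx": 0, "ry": 0, "rz": 0, "fingers": 0.2},
])

```text
clock: 31.65
eef_pos: [0.435, -0.0019, 0.1769]
tcp_rot: [-0.154, -3.137, -0.0]
contact_force: [-0.1, -0.1, -0.4]
width: 0.0564
grip_force: 0.0
```

Run:
```python
from h import *
save('scene','s11');save('top','t11');show()
r=lm(['cell_yellow','cell_red','cell_blue','tray_grip','bottle_a','scoop','clamp_box'])
```

```text
t 31.75 p [ 0.4343 -0.0017  0.1759] ty 84.4 tilt [ 0.003  0.    -1.   ] F [ 0.3  0.  -0.4] w 0.0566 g 0.0
top cell_yellow [0.6207 0.0231 0.0885] 0.58
scene cell_red [0.545  0.0313 0.0906] 0.92
scene tray_grip [0.4351 0.0021 0.1006] 0.76
top bottle_a [ 7.714e-01 -2.416e-01 -5.000e-04] 0.59
scene bottle_a [ 7.736e-01 -2.453e-01 -6.000e-04] 0.91
scene scoop [ 3.674e-01 -1.125e-01 -1.000e-04] 0.74
top clamp_box [0.5367 0.6047 0.0025] 0.94
```

View pics/s11.png

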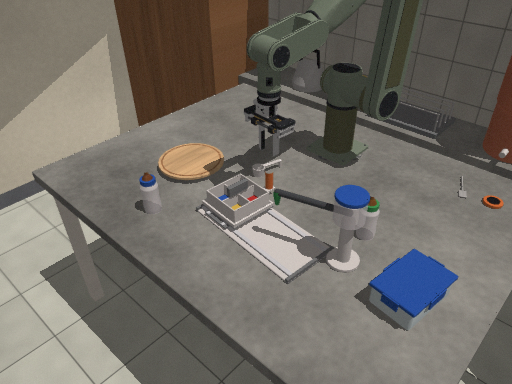

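The final view shows the box in the tray at the loading end (238,200), clear of the spout (277,200). The bystanders are in place and the gripper is free. Handing in.

```bash
python3 -c "
from station import robot
print(robot.finish_job())"
```

```text
the job is handed in; nothing more can be done
None
```

The job is handed in at about 32 s: the box sits flat in the tray, yellow, red and blue each stopped still under the spout for over a second (centred to within about 4 mm by the camera estimates), and the tray is back at the loading-end stop and released; no verdict came back.

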